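# Hook the soap tray onto the chrome rack

## Task

Hang the small aluminium tray with the long hooked tongue on the chrome rack. Tip it hook end down, pass the tongue over the rack's low rest bar and under the middle bar, then swing the tray down until the hook stands up in the slot between the two higher bars and the tray sticks out level and square; let go of it there. Leave the plain tray, which has no tongue, where it is.

Things in the scene. Friction and masses are not known exactly. Their poses are not given: they have to be found in the camera images.
- rack_rest (a point): Fixed chrome rack on a wood base. Point: mid top of its round 8 mm rest bar (along y), 75 mm above the table. x level, outward to the tray's side (roughly away from robot), z up. Two higher bars along y, from 5.5 to 13.5 mm above this point: middle bar at x -48 to -40 mm, back bar at -82 to -74 mm; between them the 26 mm slot, open above and below. End posts' inner faces at y +-58 mm. Free below the bars.
- tray_mid (a point): Centre of the box of the loose hooked aluminium tray (120 g): open box 80 (x) x 50 (y) x 40 mm, walls 4; point 20 mm above its underside. A tongue 40 wide, 4 thick, flush with the underside, reaches 77 mm past the box's -x end and ends in an upturned lip. z up; starts flat on the table, tongue roughly towards the robot. Grasp across its width. Hung, its x is along the rack's x.
- hook_tip (a point): Mid upper edge of the hooked tray's lip (4 thick, 13 mm high from underside), at x -115, z -7 mm from the box centre. Tipped 35 deg hook end down, it passes along the tongue's slope between rest and middle bars with 13 mm play. Seated, the tongue lies on the rest bar 54 mm to -x of the box centre, under the middle bar (1.5 mm play: tray droops 2 deg), lip 61 mm behind the rest bar, in the slot.
- plain_mid (a point): Centre of the plain tray, to be left alone: a loose aluminium open box 80 x 50 x 40 mm like the other but with no tongue, upright on the table on the other side of the rack. Point 20 mm up.

How it is judged:
By the outcome, as a careful person would: the job done as asked, in the order asked, and still so for the second after the job is handed in, with the robot touching nothing.
It also fails if it takes over 54 s, if anything falls off the work surface, if the arm or the gripper's body presses on something with over 40 N, if the wrist force passes 120 N, or if a joint passes its speed limit or range.

## Robot

A 6-joint arm with a two-finger parallel gripper is mounted at the origin on the work surface. World frame = base frame: x ahead of the robot, y to its left, z up, the work surface at z = 0. Lengths are in mm, angles in rad, forces in N, time in s.
With the tool pointing down it reaches from about 400 to 825 mm from the base axis. Payload 7 kg.
Tool frame: the origin (TCP) lies at the very end of the fingers, on their centre line; the grasp point (between the pads) lies 19 mm behind it; z points along the fingers, y is the direction in which the jaws open and shut (so a half turn about z gives the same grasp; the last joint's range is limited). The gripper opens to 88 mm and grips with 3 to 60 N. Pads are 19 mm wide; open, the fingers measure 130 mm over their backs; the gripper's body (78 mm by 193 mm) begins 47 mm behind the grasp point.
Start: joints at [1.547, 0.359, 0.012, 0, -1.224, -0.288], TCP at [207.08, 642.428, 226.561] pointing down, gripper open.
Joint ranges: [-3.07, 3.07], [-1.43, 2.12], [-1.02, 1.25], [-3.03, 1.67], [-3.05, -0], [-3.03, 3.03]. Speed limits (rad/s): [2.39, 2.39, 3.01, 3.14, 3.14, 3.14].

## Interface

Orientations are given as a unit quaternion [x, y, z, w].
In Python, from plant import bot gives the robot as it stands. Calls block until the motion is done:
- bot.move_ptp(position, orientation): joint-space move of the TCP to a pose.
- bot.line_to(position, velocity=150, ori=None): straight line of the TCP; ori=None keeps the orientation; velocity is the mean speed in mm/s.
- bot.move_joints(angles): joint-space move.
- bot.move_gripper(opening, force=None): finger opening in mm; force is the grip in N (None keeps the last); returns when the fingers have stopped.
- bot.pause(seconds).
- bot.solve_ik(position, orientation): joint angles nearest the present ones, or None.
- bot.read_state(): the state.
- bot.camera(name): name is "scene" or "top"; returns the picture (480x640x3 uint8, red, green, blue); there is no depth.
- bot.get_calibration(name): a dict with "fx", "fy", "cx", "cy" (pixels), "view" (4x4, takes a point from world to camera coordinates). Camera axes: x right, y up, looking along -z (the intrinsics and any distortion apply to the point x, -y, -z); pixel columns grow to the right and rows downward; lengths in mm; the calibration is good to about 2 mm. A picture is of the moment at which its call begins. get_calibration takes no time and is no camera call.
A pose or a line that the arm cannot do raises bot.Unreachable and nothing moves.
- bot.close_job(): hands the job in, once; it reports no verdict.
The state is a dict: "t": time; "joint_pos": joint angles; "qvel": joint speeds; "tau": joint torques, N m; "tcp_pos": TCP position; "eef_rot": TCP orientation; "contact_force": force on the tool from outside, world axes, zero at the start; "moment": the same for the moment, N m; "width": finger opening in mm.
Only numpy, scipy, OpenCV 4.12 (cv2) and the standard library are available. Lean on these libraries where they do the work, as an engineer would, in place of code of your own. Each camera call takes 0.05 s, during which the arm holds its last target. There are 200 camera calls.

## Working session

There is one attempt and no reset: what is moved stays moved. The work goes in short steps, each a Python script; the robot and the scene stay as the last script left them, time stands still between calls to the robot, and variables do not carry over. Pictures are saved under pics/ and viewed, about 8 in all and at most 12, crops included, and the job is handed in when it is done.

```bash
mkdir -p pics; ls; python3 - <<'E'
from plant import bot
import cv2
for n in("scene","top"):
    cv2.imwrite(f"pics/{n}0.png",bot.camera(n)[:,:,::-1]); print(n,bot.get_calibration(n))
print(bot.read_state())
E
```

```text
pics
scene {'fx': 443.30263200934263, 'fy': 443.30263200934263, 'cx': 318.0870066431109, 'cy': 239.00485349988045, 'view': array([[ 1.18787517e-01,  9.92889321e-01, -7.76676810e-03,
        -4.78264173e+01],
       [-6.69617444e-01,  8.58826081e-02,  7.37723970e-01,
         2.31356191e+02],
       [ 7.33145282e-01, -8.24316352e-02,  6.75057791e-01,
        -1.04709074e+03],
       [ 0.00000000e+00,  0.00000000e+00,  0.00000000e+00,
         1.00000000e+00]])}
top {'fx': 458.2085700016486, 'fy': 458.2085700016486, 'cx': 322.6252905174118, 'cy': 234.4305108301612, 'view': array([[-2.06802993e-02, -9.99587795e-01, -1.99139621e-02,
         1.76310812e+01],
       [ 9.82534368e-01, -2.40036535e-02,  1.84526532e-01,
        -4.46054195e+02],
       [-1.84928477e-01, -1.57500883e-02,  9.82625765e-01,
        -8.64518051e+02],
       [ 0.00000000e+00,  0.00000000e+00,  0.00000000e+00,
         1.00000000e+00]])}
{'t': 0.1, 'joint_pos': array([ 1.54712473e+00,  3.59298340e-01,  1.11539039e-02, -2.83166576e-04,
       -1.22411020e+00, -2.88099763e-01]), 'qvel': array([ 6.57450828e-05, -9.31034066e-04,  8.24429845e-04,  3.80724762e-04,
       -4.48384228e-04, -4.97986539e-04]), 'tau': array([-2.23170595e-03, -5.84163165e+01,  2.93751132e+01,  7.01548174e+00,
        1.01262881e-02, -5.84656982e-05]), 'tcp_pos': array([206.95379729, 642.03205943, 225.73338941]), 'eef_rot': array([ 9.87866655e-01, -1.55302678e-01, -3.58388965e-05,  7.40339691e-04]), 'contact_force': array([ 0.63938151, -0.37225657, -0.11665366]), 'moment': array([-0.03726378, -0.00162783, -0.00722139]), 'width': 87.37242151105973}
```

View pics/scene0.png

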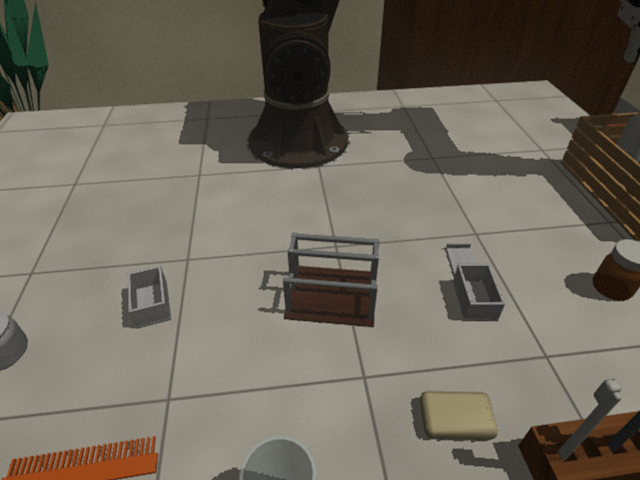

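View pics/top0.png

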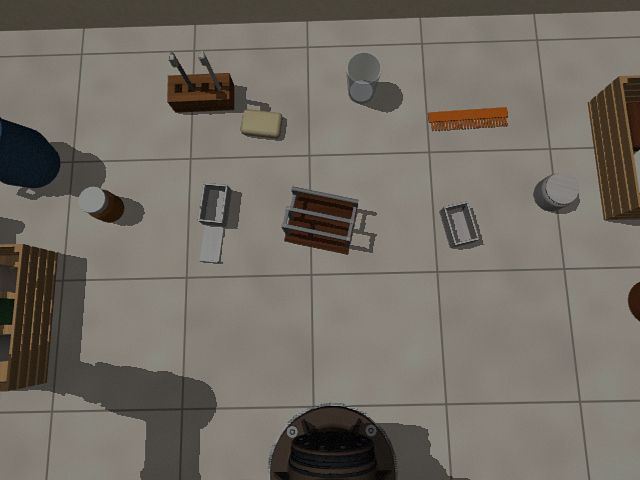

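The scene view shows the hooked tray at about (478,290), the rack at (333,280) and the plain tray at (148,295). In the top view they are at (215,220), (322,220) and (461,226). I'll enlarge both views around the tray and rack.

```bash
python3 - <<'E'
import cv2,numpy as np
t=cv2.imread("pics/top0.png")[172:272,190:390]; s=cv2.imread("pics/scene0.png")[228:328,270:520]
o=np.zeros((600,750,3),np.uint8)
o[:300,:600]=cv2.resize(t,None,fx=3,fy=3,interpolation=cv2.INTER_CUBIC); o[300:]=cv2.resize(s,None,fx=3,fy=3,interpolation=cv2.INTER_CUBIC)
cv2.imwrite("pics/crop1.png",o)
E
```

```text
(no output)
```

View pics/crop1.png

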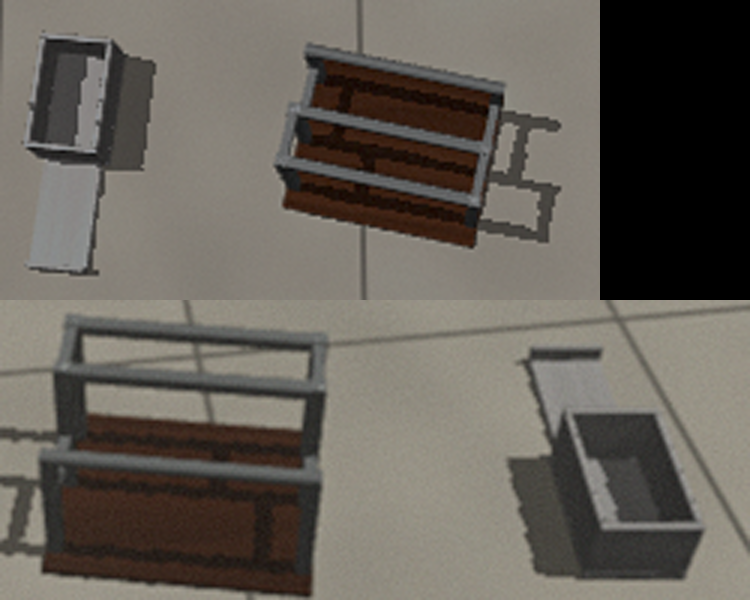

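The crop shows the tray rim corners, the lip and the ends of the three bars clearly. In crop pixels the tray rim runs (41,35) to (113,40) and the rest bar (308,50) to (503,88). I'll cast rays from these onto the known heights.

```bash
cat > h.py <<'E'
import numpy as np
from plant import bot
def ray(n,uv,z):
    c=bot.get_calibration(n);V=np.array(c["view"]);R,t=V[:3,:3],V[:3,3]
    d=R.T@np.array([(uv[0]-c["cx"])/c["fx"],-(uv[1]-c["cy"])/c["fy"],-1]);o=-R.T@t
    return (o+d*(z-o[2])/d[2])[:2]
def crop(n,p,s=3):
    o={"top":(190,172),"scene":(270,228-100)}[n]
    return (p[0]+.5)/s-.5+o[0],(p[1]+.5)/s-.5+o[1]
def proj(n,P):
    c=bot.get_calibration(n);V=np.array(c["view"]);p=V[:3,:3]@P+V[:3,3]
    return c["cx"]+c["fx"]*p[0]/-p[2], c["cy"]-c["fy"]*p[1]/-p[2]
E
python3 - <<'E'
from h import *
f=lambda n,p,z:ray(n,crop(n,p),z)
for n,rim,lip,bars in (("top",[(41,35),(113,40),(100,161),(26,151)],[(30,268),(91,272)],[[(308,50),(503,87)],[(293,110),(489,150)],[(279,162),(482,203)]]),
 ("scene",[(601,527),(703,526),(657,412),(565,412)],[(530,350),(602,349)],[[(42,454),(319,474)],[(58,371),(325,388)],[(66,321),(327,341)]])):
    r=np.array([f(n,p,40) for p in rim]);l=np.array([f(n,p,13) for p in lip]);m=r.mean(0);lm=l.mean(0)
    d=m-lm
    print(n,"tray",m,"lip",lm,np.hypot(*d),"yaw lip",np.degrees(np.arctan2(d[1],d[0])),"sides",[np.degrees(np.arctan2(*(a-b)[::-1])).round(1) for a,b in((r[0],r[3]),(r[1],r[2]))],[np.linalg.norm(r[i]-r[i-1]).round(1) for i in range(4)])
    for b,z in zip(bars,(71,84.5,84.5)):
        q=np.array([f(n,p,z) for p in b]); e=q[0]-q[1]
        if e[1]<0:e=-e
        print("bar mid",q.mean(0).round(1),"len",np.hypot(*e).round(1),"yaw",np.degrees(np.arctan2(-e[0],e[1])).round(2))
E
```

```text
top tray [514.98592813 227.33786168] lip [401.11569093 238.03634394] 114.37171171641177 yaw lip -5.3673704225241385 sides [np.float64(-5.6), np.float64(-4.9)] [np.float64(80.7), np.float64(49.3), np.float64(83.8), np.float64(50.4)]
bar mid [519.7   1.4] len 128.9 yaw -12.6
bar mid [476.   11.4] len 126.9 yaw -13.25
bar mid [442.3  18.6] len 130.4 yaw -13.01
scene tray [517.33755672 229.07142156] lip [404.20584413 242.70593887] 113.95035961622222 yaw lip -6.872084216594415 sides [np.float64(-7.3), np.float64(-6.5)] [np.float64(76.0), np.float64(48.4), np.float64(75.4), np.float64(47.4)]
bar mid [514.9   3.2] len 130.0 yaw -12.75
bar mid [473.3  14.3] len 129.6 yaw -12.48
bar mid [439.   21.7] len 132.0 yaw -13.82
```

```bash
cat >> h.py <<'E'
from scipy.spatial.transform import Rotation as Ro
TR=np.array([516,228.,20]);TY=-6.0
RK=np.array([517,2.6,75.]);RY=-13.0
def pose(C,yaw,tilt,flip=0,gl=(0,0,-11)):
    """TCP pose holding tray: box centre C, tilt>0 = hook end down (deg)"""
    R=Ro.from_euler('ZY',[yaw,-tilt],degrees=True)
    T=R*Ro.from_matrix(np.diag([-1.,1,-1]) if flip else np.diag([1.,-1,-1]))
    return C+R.apply(gl),T.as_quat()
def hung(tilt,slide=0,clear=0,piv=(-54,0,-20),rk=None):
    """box centre with the tongue underside point piv on the rest bar, raised clear mm normal, slid out"""
    R=Ro.from_euler('ZY',[RY,-tilt],degrees=True)
    return (RK if rk is None else rk)+R.apply(np.array([slide,0,clear])-piv)
E
python3 - <<'E'
from h import *
for fl in(0,1):
    for C,y,t in((TR+[0,0,80],TY,0),(TR,TY,0),(TR+[0,0,180],TY,0),(hung(35,78,6)+[0,0,60],RY,35),(hung(35,78,6),RY,35),(hung(35,0,6),RY,35),(hung(0),RY,0),(hung(0)+[0,0,100],RY,0)):
        q=bot.solve_ik(*pose(C,y,t,fl)); print(fl,C.round(0),t,None if q is None else np.round(q,2))
E
```

```text
0 [516. 228. 100.] 0 [ 0.76  0.31 -0.41  0.   -0.85  0.7 ]
0 [516. 228.  20.] 0 [ 0.76  0.41 -0.48  0.   -0.67  0.7 ]
0 [516. 228. 200.] 0 [ 0.76  0.21 -0.29  0.   -1.07  0.7 ]
0 [608. -18. 232.] 35 [ 0.17 -0.03 -0.98  1.36 -0.23 -0.11]
0 [608. -18. 172.] 35 None
0 [546.  -4. 127.] 35 None
0 [570. -10.  95.] 0 [ 0.33  0.32 -0.41  0.   -0.85  1.02]
0 [570. -10. 195.] 0 [ 0.33  0.22 -0.29  0.   -1.07  1.02]
1 [516. 228. 100.] 0 [ 0.76  0.31 -0.41  0.   -0.85 -2.44]
1 [516. 228.  20.] 0 [ 0.76  0.41 -0.48 -0.   -0.67 -2.44]
1 [516. 228. 200.] 0 [ 0.76  0.21 -0.29  0.   -1.07 -2.44]
1 [608. -18. 232.] 35 [ 0.17 -0.03 -0.98  1.36 -0.23  3.03]
1 [608. -18. 172.] 35 None
1 [546.  -4. 127.] 35 None
1 [570. -10.  95.] 0 [ 0.33  0.32 -0.41  0.   -0.85 -2.12]
1 [570. -10. 195.] 0 [ 0.33  0.22 -0.29  0.   -1.07 -2.12]
```

```bash
cat >> h.py <<'E'
def pose(C,yaw,tilt,flip=0,beta=25,gp=(0,0,8),back=0):
    """TCP pose: box centre C, tilt>0 = hook end down (deg), tool leaning outward by beta in tray frame, back mm withdrawn"""
    R=Ro.from_euler('ZY',[yaw,-tilt],degrees=True); B=R*Ro.from_euler('Y',beta,degrees=True)
    T=B*Ro.from_matrix(np.diag([-1.,1,-1]) if flip else np.diag([1.,-1,-1]))
    return C+R.apply(gp)+B.apply([0,0,back-19.]),T.as_quat()
E
python3 - <<'E'
from h import *
for b in(20,25,30,35):
    print("beta",b)
    for C,y,t,k in((TR,TY,0,90),(TR,TY,0,0),(TR+[0,0,180],TY,0,0),(hung(35,78,6)+[0,0,60],RY,35,0),(hung(35,78,6),RY,35,0),(hung(35,0,6),RY,35,0),(hung(15,0,2),RY,15,0),(hung(0),RY,0,0),(hung(0),RY,0,100)):
        q=bot.solve_ik(*pose(C,y,t,0,b,back=k)); print(C.round(0),t,None if q is None else np.round(q,2))
E
```

```text
beta 20
[516. 228.  20.] 0 [ 0.58  0.52 -0.01 -0.22 -1.32  0.98]
[516. 228.  20.] 0 [ 0.6   0.57 -0.14 -0.25 -1.14  1.  ]
[516. 228. 200.] 0 [ 0.61  0.39  0.02 -0.23 -1.47  0.91]
[608. -18. 232.] 35 [ 0.38  0.1  -0.45  0.21 -0.81  0.83]
[608. -18. 172.] 35 [ 0.38  0.16 -0.55  0.24 -0.66  0.79]
[546.  -4. 127.] 35 [ 0.45  0.11 -0.76  0.34 -0.51  0.61]
[562.  -8. 110.] 15 [ 0.31  0.34 -0.32 -0.05 -0.99  1.07]
[570. -10.  95.] 0 [ 0.22  0.51 -0.08 -0.16 -1.3   1.19]
[570. -10.  95.] 0 [ 0.2   0.48  0.1  -0.14 -1.51  1.17]
beta 25
[516. 228.  20.] 0 [ 0.54  0.58  0.07 -0.26 -1.43  1.01]
[516. 228.  20.] 0 [ 0.57  0.62 -0.06 -0.28 -1.25  1.03]
[516. 228. 200.] 0 [ 0.58  0.44  0.09 -0.27 -1.56  0.94]
[608. -18. 232.] 35 [ 0.35  0.15 -0.35  0.12 -0.93  0.93]
[608. -18. 172.] 35 [ 0.35  0.2  -0.44  0.13 -0.79  0.9 ]
[546.  -4. 127.] 35 [ 0.43  0.15 -0.64  0.18 -0.65  0.78]
[562.  -8. 110.] 15 [ 0.28  0.38 -0.24 -0.09 -1.1   1.12]
[570. -10.  95.] 0 [ 0.2   0.56 -0.01 -0.18 -1.4   1.21]
[570. -10.  95.] 0 [ 0.18  0.55  0.19 -0.17 -1.62  1.19]
beta 30
[516. 228.  20.] 0 [ 0.51  0.64  0.16 -0.2
[... 299 characters left out ...]
9 ]
[562.  -8. 110.] 15 [ 0.25  0.43 -0.16 -0.13 -1.21  1.15]
[570. -10.  95.] 0 [ 0.19  0.62  0.06 -0.2  -1.51  1.22]
[570. -10.  95.] 0 [ 0.16  0.62  0.28 -0.19 -1.72  1.2 ]
beta 35
[516. 228.  20.] 0 [ 0.48  0.7   0.24 -0.33 -1.63  1.05]
[516. 228.  20.] 0 [ 0.52  0.72  0.07 -0.35 -1.45  1.08]
[516. 228. 200.] 0 [ 0.52  0.54  0.21 -0.35 -1.75  0.97]
[608. -18. 232.] 35 [ 0.29  0.25 -0.16  0.   -1.16  1.05]
[608. -18. 172.] 35 [ 0.29  0.29 -0.24  0.   -1.03  1.05]
[546.  -4. 127.] 35 [ 0.36  0.24 -0.43  0.   -0.9   0.99]
[562.  -8. 110.] 15 [ 0.23  0.48 -0.09 -0.16 -1.32  1.18]
[570. -10.  95.] 0 [ 0.17  0.67  0.13 -0.22 -1.61  1.23]
[570. -10.  95.] 0 [ 0.14  0.69  0.36 -0.22 -1.82  1.21]
```

```bash
python3 - <<'E'
from h import *
import cv2
bot.move_gripper(80,20)
bot.move_ptp(*pose(TR,TY,0,back=170))
p,o=pose(TR,TY,0); bot.line_to(pose(TR,TY,0,back=60)[0],200)
bot.line_to(p,80)
s=bot.read_state(); print(s["t"],s["tcp_pos"]-p,s["contact_force"])
print(bot.move_gripper(30,25)); s=bot.read_state(); print(s["t"],s["width"],s["contact_force"],s["tcp_pos"]-p)
bot.line_to(p+[0,0,120],120)
s=bot.read_state(); print(s["t"],s["width"],s["contact_force"],s["moment"])
o=np.hstack([bot.camera("top")[140:340,150:450],bot.camera("scene")[150:350,330:630]])[:,:,::-1]
cv2.imwrite("pics/lift.png",cv2.resize(o,(800,267)))
E
```

```text
4.1833 [0.45891543 0.12069395 0.26200415] [-0.4387621   0.48776566 -0.33577208]
False
4.7833 50.41242835608976 [-0.3893449   0.95480046  2.22793147] [0.13434129 0.07641685 0.17267681]
5.9333 50.01426579578113 [ 0.93248887  0.24157094 -1.47889171] [-0.2353418  -1.68304606  0.00557399]
```

View pics/lift.png

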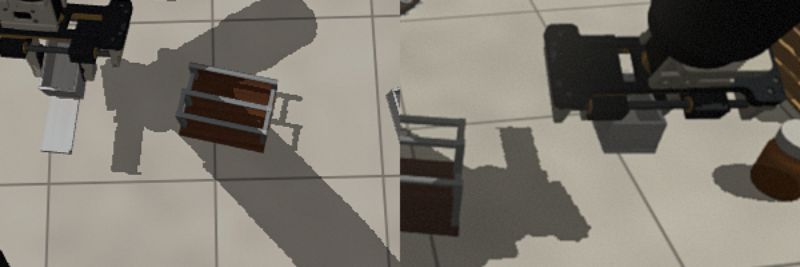

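The tray is held (50 mm opening) and lifted, with the tongue towards the robot. Its lip end is at about (55,152) in the left half. Next I move to the tipped pose in front of the rack.

```bash
python3 - <<'E'
from h import *
import cv2
bot.line_to(pose(TR+[0,0,200],TY,0)[0],200)
p,o=pose(hung(35,80,6)+[0,0,60],RY,35); bot.line_to(p,150,o)
p,o=pose(hung(35,80,6)+[0,0,5],RY,35); bot.line_to(p,120)
s=bot.read_state(); print(s["t"],s["width"],s["contact_force"],s["tcp_pos"]-p)
C=hung(35,80,6)+[0,0,5];R=Ro.from_euler('ZY',[RY,-35],degrees=True)
for l in((-117,-20,-7),(-117,20,-7),(-113,20,-7)): print([np.round(proj(n,C+R.apply(l)),1) for n in("top","scene")])
a=bot.camera("top")[160:260,270:380];b=bot.camera("scene")[210:340,270:400]
cv2.imwrite("pics/pre.png",np.hstack([cv2.resize(a,(396,360),interpolation=2),cv2.resize(b,(390,390),interpolation=2)[:360]])[:,:,::-1])
E
```

```text
9.125 50.22776540193711 [ 0.9572167   0.66379704 -1.53921772] [0.49641123 0.16019173 0.43617722]
[array([334.6, 191.5]), array([314.5, 267. ])]
[array([313.7, 187.4]), array([344.2, 269.1])]
[array([314. , 185.4]), array([344.1, 269.7])]
```

View pics/pre.png

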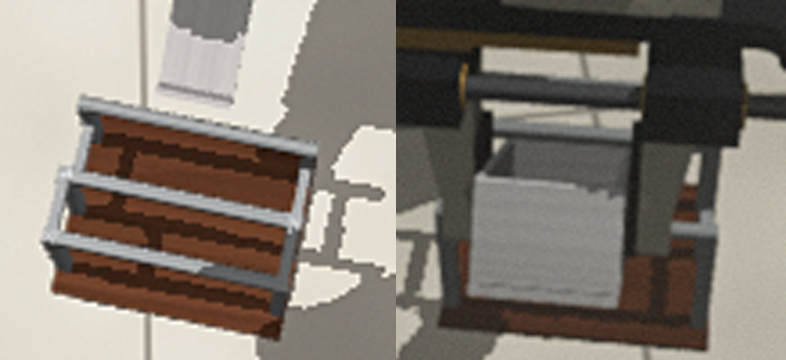

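The lip sits just outside the rest bar, with its ends at about (158,93) and (233,103) in the left crop. The position matches the prediction to about 2 px, but its slope looks a few degrees off the bar's. I'll take a bigger crop to check the yaw.

```bash
python3 - <<'E'
from h import *
import cv2
C=hung(35,80,6)+[0,0,5];R=Ro.from_euler('ZY',[RY,-35],degrees=True)
O=(295,155)
im=np.mean([bot.camera("top") for _ in range(4)],0).astype(np.uint8)[155:205,295:360,::-1]
for l in((-117,-20,-7),(-117,20,-7),(-113,-20,-16),(-113,20,-16),(-75,-20,-16),(-75,20,-16)):
    print(l,(np.array(proj("top",C+R.apply(l)))+.5-O)*12)
cv2.imwrite("pics/pre2.png",cv2.resize(im,None,fx=12,fy=12,interpolation=cv2.INTER_CUBIC))
E
```

```text
(-117, -20, -7) [481.60377768 443.73357229]
(-117, 20, -7) [230.46534774 394.46088372]
(-113, -20, -16) [492.17789551 401.78879185]
(-113, 20, -16) [242.89348055 352.99579662]
(-75, -20, -16) [533.65086239 170.55926674]
(-75, 20, -16) [279.5806658  121.47176579]
```

View pics/pre2.png

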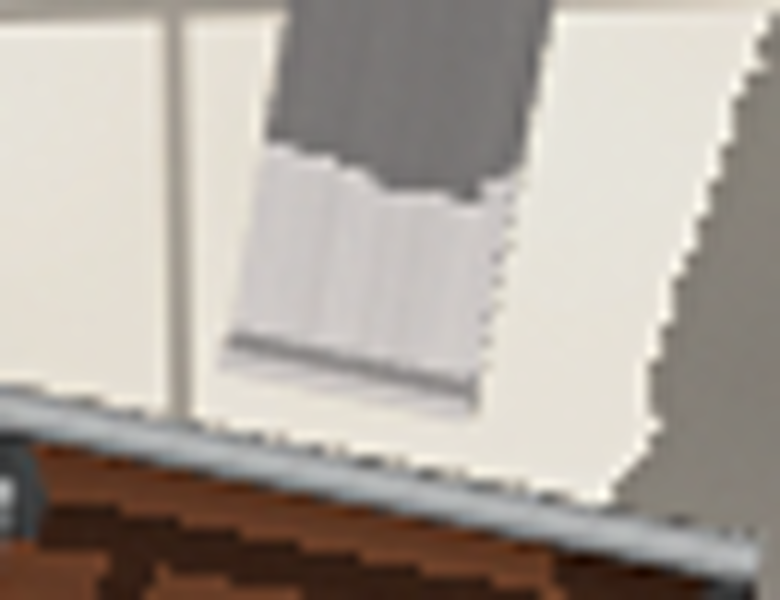

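The lip edge slope (0.198) matches the rest bar's (0.199), so the tray is square, and it sits only about 2 mm further out than planned. I'll insert along the slope.

```bash
python3 - <<'E'
from h import *
import cv2
def st(m):
    s=bot.read_state(); print(m,round(s["t"],2),round(s["width"],1),s["contact_force"].round(1),s["moment"].round(2)); return s
p,o=pose(hung(35,80,6.5),RY,35); bot.line_to(p,60); st("down")
for sl in(60,40,20,-2):
    p,o=pose(hung(35,sl,6.5),RY,35); bot.line_to(p,60); s=st(sl)
    if abs(s["contact_force"]-[.95,.66,-1.5]).max()>5: print("contact");break
a=bot.camera("top")[160:260,270:380];b=bot.camera("scene")[210:340,270:400]
cv2.imwrite("pics/ins.png",np.hstack([cv2.resize(a,(396,360),interpolation=2),cv2.resize(b,(390,390),interpolation=2)[:360]])[:,:,::-1])
E
```

```text
down 9.68 49.6 [ 0.3 -0.6 -2.1] [ 0.12  0.64 -0.01]
60 10.16 50.4 [ 0.2 -0.  -1.7] [0.14 0.65 0.03]
40 10.64 50.2 [-0.   0.1 -2.2] [ 0.11  0.63 -0.03]
20 11.12 50.1 [ 0.3  0.4 -1.7] [ 0.19  0.63 -0.06]
-2 11.64 50.1 [-0.3  0.4 -1.5] [0.1  0.71 0.03]
```

View pics/ins.png

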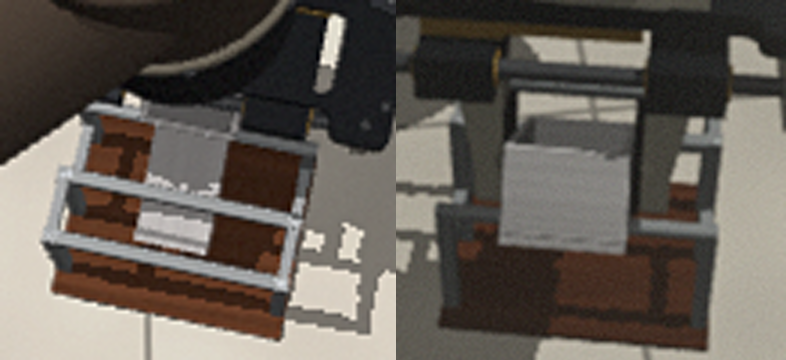

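The tongue now lies over the rest bar and under the middle bar with no contact. The lip is visible in the slot at (172,245). Next I swing part way and lower to touch the rest bar.

```bash
python3 - <<'E'
from h import *
def st(m):
    s=bot.read_state(); print(m,round(s["t"],2),s["contact_force"].round(1),s["moment"].round(2)); return s
for t,c in((26,5),(18,4),(11,3.5)):
    p,o=pose(hung(t,-2,c),RY,t); bot.line_to(p,50,o); s=st((t,c))
f0=s["contact_force"]
while c>-4:
    c-=.5
    p,o=pose(hung(11,-2,c),RY,11); bot.line_to(p,15,o); bot.pause(.1); s=st(c)
    if np.linalg.norm(s["contact_force"]-f0)>4: break
E
```

```text
(26, 5) 12.08 [-0.2 -0.4 -1.6] [0.02 0.14 0.  ]
(18, 4) 12.38 [-0.8 -0.5 -1.1] [-0.11 -0.44 -0.  ]
(11, 3.5) 12.66 [-0.4  0.8 -1.3] [-0.26 -0.9   0.02]
3.0 13.01 [-0.4  0.3 -0.9] [-0.26 -0.91 -0.  ]
2.5 13.36 [ 0.3  1.2 -1.8] [-0.24 -0.93  0.03]
2.0 13.71 [-0.2 -0.3 -1.2] [-0.17 -0.92 -0.05]
1.5 14.06 [ 0.5 -1.  -1.6] [-0.24 -0.97  0.  ]
1.0 14.41 [-0.9  1.1 -1.6] [-0.18 -0.96 -0.02]
0.5 14.76 [ 0.1  0.5 -1.9] [-0.23 -0.92 -0.03]
0.0 15.11 [-0.1 -0.4 -1.1] [-0.23 -0.94  0.01]
-0.5 15.46 [0.2 0.2 0.5] [-0.13 -0.66  0.04]
-1.0 15.81 [0.3 0.4 4.8] [ 0.21 -0.18 -0.05]
```

```bash
python3 - <<'E'
from h import *
import cv2
def st(m):
    s=bot.read_state(); print(m,round(s["t"],2),s["contact_force"].round(1),s["moment"].round(2)); return s
for t,c in((11,0.3),(7,.2),(4,.1),(2,0),(1,-.1),(0,-.1),(-1,-.2),(-1.8,-.3)):
    p,o=pose(hung(t,-2,c),RY,t); bot.line_to(p,20,o); bot.pause(.1); s=st((t,c))
    if np.linalg.norm(s["contact_force"]-[0,0,-1.5])>8: break
a=bot.camera("top")[160:260,270:380];b=bot.camera("scene")[210:340,270:400]
cv2.imwrite("pics/seat.png",np.hstack([cv2.resize(a,(396,360),interpolation=2),cv2.resize(b,(390,390),interpolation=2)[:360]])[:,:,::-1])
E
```

```text
(11, 0.3) 16.16 [-0.1 -0.9 -1.6] [-0.26 -0.96 -0.03]
(7, 0.2) 16.57 [-0.7  0.2 -1.8] [-0.27 -1.11  0.  ]
(4, 0.1) 16.95 [-0.1 -0.5 -1.3] [-0.3  -1.37 -0.01]
(2, 0) 17.3 [ 0.3  0.1 -1.6] [-0.38 -1.52 -0.  ]
(1, -0.1) 17.65 [ 0.2 -0.5 -1.6] [-0.4  -1.47  0.03]
(0, -0.1) 18.0 [ 0.1  0.  -1.1] [-0.33 -1.42  0.01]
(-1, -0.2) 18.35 [-0.6  0.2  0.5] [-0.26 -1.32 -0.04]
(-1.8, -0.3) 18.7 [0.8 1.  2.5] [ 0.26 -0.99 -0.31]
```

View pics/seat.png

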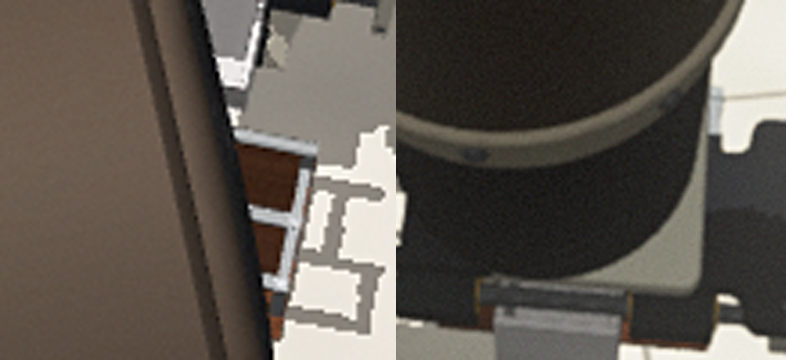

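The arm hides the tray in both views. The light contact forces (about 4 N) fit a seated tray. I'll release gently, back off along the tool axis and look.

```bash
python3 - <<'E'
from h import *
import cv2
def st(m):
    s=bot.read_state(); print(m,round(s["t"],2),round(s["width"],1),s["contact_force"].round(1),s["moment"].round(2)); return s
bot.move_gripper(54); bot.pause(.3); st("54"); bot.move_gripper(66); st("66")
C=hung(-1.8,-2,-.3)
bot.line_to(pose(C,RY,-1.8,back=40)[0],60); st("b40")
bot.line_to(pose(C,RY,-1.8,back=140)[0],150)
p=bot.read_state()["tcp_pos"]; bot.line_to(p+[0,250,60],250); st("away")
a=bot.camera("top")[160:260,270:380];b=bot.camera("scene")[210:340,270:400]
cv2.imwrite("pics/rel.png",np.hstack([cv2.resize(a,(396,360),interpolation=2),cv2.resize(b,(390,390),interpolation=2)[:360]])[:,:,::-1])
E
```

```text
54 19.45 54.3 [-0.1 -0.1 -0.4] [-0.33 -1.46  0.05]
66 19.94 65.8 [-0.4 -0.6 -0.2] [-0.41 -1.48  0.01]
b40 20.76 66.0 [-0.2  0.7 -1.2] [-0.38 -1.48  0.01]
away 22.75 65.9 [-1.  -1.1 -0.1] [-0.35 -1.53 -0.01]
```

View pics/rel.png

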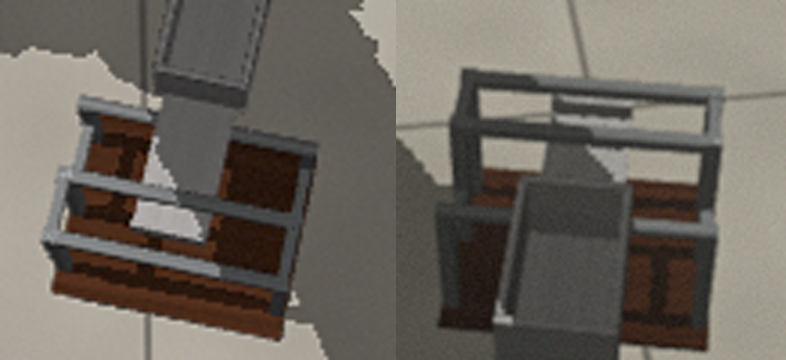

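The tray hangs free: the tongue is over the rest bar and under the middle bar, and the lip shows in the slot at (168,235) in the top crop. I'll take one close crop to check squareness.

```bash
python3 - <<'E'
from h import *
import cv2
im=np.mean([bot.camera("top") for _ in range(4)],0).astype(np.uint8)[135:245,280:362,::-1]
b=np.mean([bot.camera("scene") for _ in range(4)],0).astype(np.uint8)[230:340,290:392,::-1]
o=np.hstack([im,b]);o=cv2.convertScaleAbs(o,alpha=1.5);print(o.shape)
cv2.imwrite("pics/rel2.png",cv2.resize(o,None,fx=4.3,fy=4.3,interpolation=cv2.INTER_CUBIC))
E
```

```text
(110, 184, 3)
```

View pics/rel2.png

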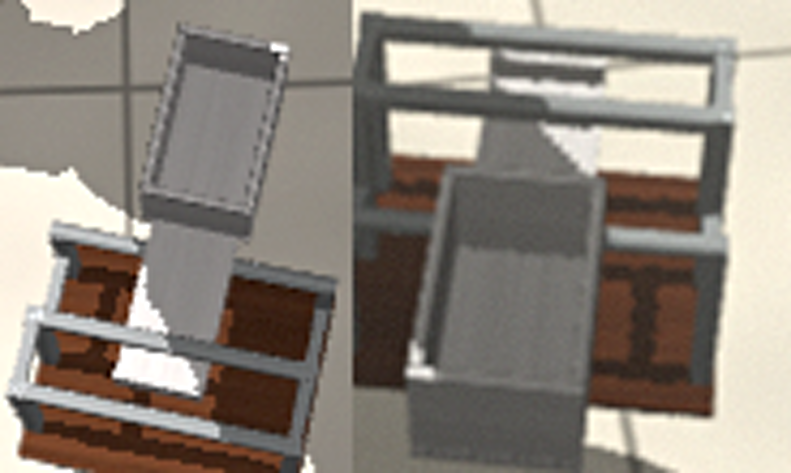

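```bash
python3 - <<'E'
from h import *
f=lambda n,p,z: ray(n,((p[0]+.5)/4.3-.5+(280 if n=="top" else 208),(p[1]+.5)/4.3-.5+(135 if n=="top" else 230)),z)
ang=lambda a,b:np.degrees(np.arctan2(*(a-b)[::-1])).round(1)
for n,r in(("top",[(180,27),(288,48),(252,210),(144,192)]),("scene",[(410,372),(582,384),(603,183),(446,172)])):
    q=[f(n,p,114) for p in r]; print(n,np.mean(q,0),"yaw",ang(q[0],q[3]),ang(q[1],q[2]),"ends",ang(q[0],q[1])-90,ang(q[3],q[2])-90,"len",np.linalg.norm(q[0]-q[3]),np.linalg.norm(q[1]-q[2]))
print(hung(0))
for n,b in(("top",[(28,318),(315,376)]),("scene",[(362,90),(728,115)])):
    q=[f(n,p,84.5) for p in b];print("bar",n,ang(q[0],q[1])-90,np.mean(q,0))
l=[f("top",p,88) for p in((113,385),(203,400))];print("lip",np.mean(l,0),ang(l[0],l[1])-90, "rel rack",Ro.from_euler('z',-RY,degrees=True).apply(np.append(np.mean(l,0),0)-RK))
s=bot.read_state();print(s["t"],s["contact_force"])
E
```

```text
top [569.95165655  -9.97750188] yaw -12.8 -13.6 ends -13.299999999999997 -11.400000000000006 len 76.97187454127709 75.41062725478025
scene [570.30417818  -8.77900749] yaw -13.6 -14.0 ends -192.1 -192.7 len 76.37051656645492 75.85530972746972
[569.6159835   -9.54735693  95.        ]
bar top -13.099999999999994 [475.39496075  12.32403418]
bar scene -192.9 [471.97616661  15.72441345]
lip [454.25602992  18.30561738] -11.099999999999994 rel rack [-64.66884138   1.1887612  -75.        ]
23.25 [-0.33935164  0.82066167 -0.14918619]
```

```bash
python3 -c "
from plant import bot
bot.pause(.3);print(bot.close_job())"
```

```text
the job is handed in; nothing more can be done
None
```

The hooked tray is hanging on the rack, released, and the job is handed in at about 23.6 s of the 54 s allowed. I gripped it across its width and tipped it 35° hook end down. The tongue went over the rest bar and under the middle bar without contact. I then touched the rest bar lightly, swung the tray down and backed the arm away.

**Last checks:**
- **Position:** the box centre measures about (570, -9.5) in both views, against an expected (569.6, -9.5).
- **Squareness:** the box sides give a yaw of about -13° to -14°, and the rack's middle bar about -13°. Two rough edge readings, the lip and one box end, gave about -11°; I put that down to pixel error on short edges.
- **Hook:** the lip shows in the slot, about 65 mm behind the rest bar by a rough top-view reading (61 mm expected).
- **Forces:** contact force stayed under about 6 N at every reading, and was back to its no-load level after release.

**Not directly checked:**
- **Level:** I did not measure it. I let go at a commanded 1.8° droop, and both views fit a tray hanging close to level.
- **Seating:** the arm blocked both cameras at that moment, so it was judged by force until the arm had cleared.
- **Plain tray:** I never went near it, but I took no final picture of it.

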